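Stroke a placement-machine slide and park it on its tight spot

ROBOT

A 7-joint arm with a two-finger parallel gripper is mounted at the origin on the work surface. World frame = base frame: x ahead of the robot, y to its left, z up, the work surface at z = 0. Lengths are in m, angles in rad, forces in N, time in s.
With the tool pointing down it reaches from about 0.35 to 0.9 m from the base axis. Payload 7.2 kg.
Tool frame: the origin (TCP) lies between the finger pads; the fingertips stand 14 mm ahead of it and the grasp point (between the pads) lies 5 mm behind it; x points along the fingers, y is the direction in which the jaws open and shut, and the axes are right-handed (so a half turn about x gives the same grasp; the last joint's range is limited). The gripper opens to 85 mm and grips with 20 to 120 N. Pads are 22 mm wide; open, the fingers measure 114 mm over their backs; the gripper's body (76 mm by 85 mm) begins 54 mm behind the grasp point. The pads swing forward as they close: fully open they stand 13 mm farther back than shut.
Start: joints at [1.269, 0.411, -0.013, 1.596, 0.006, 1.134, -0.082], TCP at [0.145, -0.608, 0.245] pointing down, gripper open.
Joint ranges: [-2.95, 2.95], [-0.29, 1.99], [-1.47, 1.44], [0.14, 2.54], [-1.03, 4.17], [0.13, 1.85], [-2.86, 2.86]. Speed limits (rad/s): [2.39, 2.39, 3.01, 3.01, 3.14, 3.14, 3.14].

INTERFACE

Orientations are given as a unit quaternion [w, x, y, z].
In Python, from station import manip gives the robot as it stands. The module is installed in compiled form; this text tells all that it offers.
- The arm moves only by the tool arm_command, never from a script. Its argument "motion" is a list of rows, each an object with "translation": the shift along the tool's x, y, z in units of 0.05 m (1.0 is 0.05 m), a list of three; "twist": the turn, a rotation vector about the tool's x, y, z in units of 6 degrees (1.0 is 6 degrees), a list of three. A call has 1 to 8 rows; each row shifts and turns the commanded pose from where the row before left it, along the tool's axes as they then stand; what a row does not reach is not made up. A row lasts 1/8 s, in which the tool goes at most 62.5 mm and 10.7 degrees, less where a joint would pass 70% of its speed; a pose out of reach is approached as far as the arm can. A call with a number of a shift or a turn outside -1 to 1 is refused whole. A call with a gripper value outside its range is refused whole. "jaw" is the closure, from -1 (fully open) to 1 (shut), so that 0 is half open, set as the call begins (left out, the last holds). The fingers move at their own pace and stop on an object; the grip force is fixed at half the most. Time passes only in rows, so rows that do not move let the fingers close. It gives the time, the measured TCP pose, the force and the opening at its end, in the units of the state.
- manip.read_state(): the state, without advancing time (a new reading comes with each control period).
- manip.read_camera(name): name is "scene" or "top" or "wrist"; returns (picture, depth): 384x512x3 uint8, red, green, blue; 384x512 float32, m along the optical axis (not along the pixel's ray), 0 where there is no reading.
- manip.calibration(name): a dict with "fx", "fy", "cx", "cy" (pixels), "R" (3x3) and "t" (3): a world point X has camera coordinates R X + t; the wrist camera has in their place "mount" (4x4, takes a point from camera to tool coordinates, whose origin is the TCP and whose axes are the tool frame's). Camera axes: x right, y down, z forward; pixel columns grow to the right and rows downward; lengths in m; the calibration is good to about 2 mm. The wrist camera is an equidistant fisheye: a pixel r from the principal point sees the ray r / f radians off the axis. A picture is of the moment at which its call begins: read the wrist's pose just before it. calibration takes no time and is no camera call.
- manip.finish_job(): hands the job in, once; it reports no verdict.
The state is a dict: "time_s": time; "joint_pos": joint angles; "qd": joint speeds; "joint_torque": joint torques, N m; "position": TCP position; "eef_rot": TCP orientation; "force": force on the tool from outside, world axes, zero at the start; "torque": the same for the moment, N m; "finger_gap": finger opening in m.
Only numpy, scipy, OpenCV 4.12 (cv2) and the standard library are available. Lean on these libraries where they do the work, as an engineer would, in place of code of your own. Each camera call takes 0.05 s, during which the arm holds its last target. There are 200 camera calls.

TASK

This slide from the placement machine has a tight spot somewhere on its rail that can only be felt. Gently run the carriage home against the rubber stop at the motor end, then stroke it through its full travel to the rubber stop at the other end, without ramming either stop, and finally bring it back and leave it standing, let go, on the middle of the tight spot, so that I can see where to clean the rail. A slight roughness elsewhere on the rail is not what I mean, and leave the other things on the bench alone.

Things in the scene. Friction and masses are not known exactly. Their poses are not given: they have to be found in the camera images.
- axis: the slide unit, fixed to the bench: flat aluminium base 90 x 410 x 20 mm, rail along its middle, an end bracket (15 mm thick, 52 mm high) near each end, motor beyond one of them. Origin: bench height, under mid travel. Its y axis runs along the rail from the motor end to the far end, x across, z up; rail at x = 0. Base from y = -225 to +185 mm, brackets at y = -170..-155 and +155..+170 mm
- motor (a point): middle of the top of the small square motor (black with bright end caps, 42 mm, 52 mm high, its pulley reaches 64 mm) that marks the motor end of the slide; the drive belt is off
- travel (a joint): carriage position, m: 0 just touching the motor-end stop, 0.220 just touching the far stop; grows along +y of axis. Dry drag of 2 N all along; a slight roughness (stretch of 20 mm) somewhere adds 3 N; the tight spot, its middle between 0.03 and 0.19, is a stretch of about 22 mm that adds 7 to 11 N, most in the first half as one enters it. They may lie close together. It stays where let go
- web (a point): middle of the top edge of the carriage's upright bracket plate, 97 mm above the bench, over the rail; rides with the carriage, axes as axis. The plate is 10 mm thick along the rail, 56 mm wide across it, stands 56 to 97 mm above the bench at the carriage's middle; push either face, or take it between the fingers from above. At its foot a flange reaches 18 mm either side, with screw heads up to 59 mm
- carriage: the carriage, 0.6 kg: dark runner block on the rail, aluminium plate 66 mm along the rail x 70 mm across (top 52 mm above the bench), upright bracket on it. Origin: on the rail's centre line at bench height under the bracket; axes as axis
- rail: ground steel rail 15 mm wide, 308 mm long, top 32 mm above the bench, fixed on the base; origin and axes as axis. The tight place in its track cannot be seen, only felt
- home_stop: round rubber buffer, 14 mm across, 12 mm long, on the motor-end bracket; origin in the middle of its face, 34 mm above the bench. Springy: yields 1 mm per 3.5 N, 8 mm at most; above 20 N is ramming
- far_stop: the same rubber buffer on the far-end bracket
- driver: bystander: screwdriver, 170 mm, lying beside the slide on the robot's side
- spare_block: bystander: a spare runner block, 34 x 62 x 20 mm, lying beside the slide on the robot's side
- screw_tray: bystander: grey two-part tray of screws, 70 x 100 x 18 mm, behind the slide
- oil_bottle: bystander: small white oil bottle, 36 mm across, 85 mm high, standing behind the slide
- reel: bystander: component tape reel, 178 mm across, 11 mm high, lying flat towards the left of the bench
- board: bystander: circuit board 80 x 110 mm, lying towards the right of the bench
- nozzle: bystander: dark placement nozzle, 32 mm across, 26 mm high, standing towards the left of the bench

How it is judged:
By the outcome, as a careful person would: the job done as asked, in the order asked, and still so for the second after the job is handed in, with the robot touching nothing.
It also fails if it takes over 69 s, if anything falls off the work surface, if the arm or the gripper's body presses on something with over 40 N, if the wrist force passes 120 N, or if a joint passes its speed limit or range.

## Working session

There is one attempt and no reset: what is moved stays moved. The work goes in short steps, Python scripts to look and compute and a tool call to move; the robot and the scene stay as the last step left them, time stands still between calls to the robot, and variables do not carry over. Pictures are saved under pics/ and viewed, about 8 in all and at most 12, crops included, and the job is handed in when it is done.

Besides the shell and the picture viewer there is one more tool, called after "Call:" in YAML: its name, and indented under it one key for each argument. arm_command: Moves the arm, as the interface text tells. Shifts and turns lie within -1 to 1; 1 stands for 0.05 m of shift or 6 degrees of turn. Its arguments: {"type":"object","properties":{"motion":{"type":"array"},"jaw":{"type":"number"}},"required":["motion"]}

```bash
mkdir -p pics
python3 - <<'E'
from station import manip
import cv2,numpy as np
s=manip.read_state(); print({k:np.round(v,3).tolist() for k,v in s.items()})
for n in ["scene","top"]:
    p,d=manip.read_camera(n); np.savez(f"{n}.npz",p=p,d=d,**manip.calibration(n)); cv2.imwrite(f"pics/{n}.png",p[:,:,::-1])
    print(n,{k:np.round(v,3).tolist() for k,v in manip.calibration(n).items()})
E
```

```text
{'time_s': 0.0, 'joint_pos': [1.269, 0.412, -0.013, 1.597, 0.006, 1.134, -0.082], 'qd': [-0.001, 0.002, -0.0, 0.0, -0.0, -0.001, 0.0], 'joint_torque': [0.001, -60.063, 0.682, -29.942, 0.014, 0.011, -0.0], 'position': [0.145, -0.608, 0.244], 'eef_rot': [-0.082, -0.702, -0.083, 0.702], 'force': [-0.139, -0.451, -0.577], 'torque': [-0.013, -0.045, 0.045], 'finger_gap': 0.085}
scene {'fx': 410.918, 'fy': 410.918, 'cx': 246.5, 'cy': 192.144, 'R': [[-0.252, 0.968, -0.005], [0.754, 0.193, -0.627], [-0.606, -0.162, -0.779]], 't': [0.167, -0.385, 1.579]}
top {'fx': 449.211, 'fy': 449.211, 'cx': 258.463, 'cy': 194.289, 'R': [[0.013, -1.0, 0.004], [-0.996, -0.013, -0.09], [0.09, -0.002, -0.996]], 't': [-0.015, 0.583, 1.353]}
```

View pics/top.png

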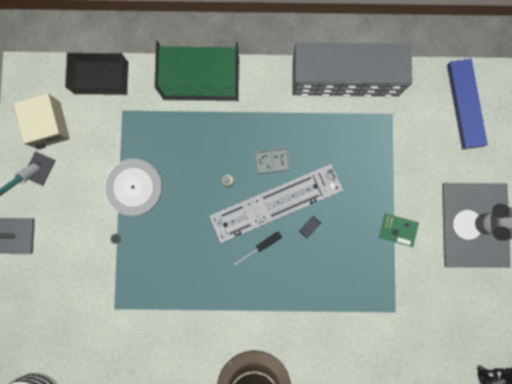

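View pics/scene.png

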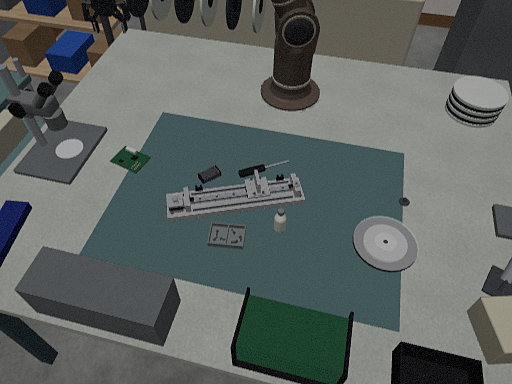

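The top view shows the slide from about (215,228) to (337,180). The motor appears to be at the right end, which is the left end in the scene view (176,200). I'll enlarge it and compute a height map.

```bash
cat > h.py <<'E'
import numpy as np,cv2
def cloud(n):
    z=np.load(f"{n}.npz"); d=z['d']; v,u=np.mgrid[:d.shape[0],:d.shape[1]]
    c=np.stack([(u-z['cx'])/z['fx']*d,(v-z['cy'])/z['fy']*d,d],-1)
    return (c-z['t'])@z['R'], z['p'], d
E
python3 - <<'E'
from h import *
W,p,d=cloud("top")
a=cv2.resize(p[150:260,195:355],(800,550),interpolation=cv2.INTER_CUBIC)
W2,p2,d2=cloud("scene")
cv2.imwrite("pics/topc.png",a[:,:,::-1]); cv2.imwrite("pics/scc.png",cv2.resize(p2[150:250,155:315],(800,500),interpolation=cv2.INTER_CUBIC)[:,:,::-1])
for n,W,d,box in(("top",W,d,(150,260,195,355)),("scene",W2,d2,(150,250,155,315))):
    m=np.zeros(d.shape,bool); m[box[0]:box[1],box[2]:box[3]]=1; m&=d>0
    P=W[m]; print(n,"bench z",np.median(P[:,2]))
    B=P[(P[:,2]>.012)&(P[:,2]<.2)]
    hull=cv2.minAreaRect(B[:,:2].astype(np.float32)); print(hull,len(B))
    for lo,hi in((.045,.056),(.057,.07),(.07,.085),(.085,.105)):
        Q=B[(B[:,2]>lo)&(B[:,2]<hi)]; print(lo,len(Q)); 
        if lo>.056: print(np.round(Q[:30],3).tolist())
E
```

```text
top bench z 0.003122045639281477
((0.5780696868896484, -0.05496877431869507), (0.30316975712776184, 0.4142337441444397), 19.367015838623047) 4626
0.045 701
0.057 227
[[0.657, -0.222, 0.057], [0.653, -0.204, 0.058], [0.65, -0.216, 0.059], [0.651, -0.231, 0.057], [0.647, -0.204, 0.058], [0.647, -0.21, 0.059], [0.648, -0.216, 0.057], [0.647, -0.218, 0.064], [0.647, -0.222, 0.058], [0.644, -0.195, 0.057], [0.644, -0.198, 0.059], [0.644, -0.213, 0.058], [0.644, -0.216, 0.059], [0.644, -0.218, 0.063], [0.644, -0.222, 0.062], [0.644, -0.225, 0.061], [0.637, 0.091, 0.058], [0.637, 0.088, 0.057], [0.637, 0.085, 0.058], [0.641, -0.213, 0.062], [0.64, -0.215, 0.066], [0.641, -0.218, 0.064], [0.641, -0.221, 0.063], [0.641, -0.224, 0.064], [0.634, 0.097, 0.061], [0.634, 0.094, 0.06], [0.634, 0.085, 0.061], [0.634, 0.082, 0.059], [0.638, -0.212, 0.063], [0.638, -0.216, 0.059]]
0.07 20
[[0.631, 0.086, 0.083], [0.628, 0.095, 0.084], [0.628, 0.092, 0.082], [0.625, 0.095, 0.084], [0.625, 0.092, 0.084], [0.625, 0.089, 0.083], [0.622, 0.092, 0.084], [0.622, 0.086, 0.084], [0.619, 0.092, 0.081], [0.619, 
[... 2533 characters left out ...]
7, 0.097], [0.512, -0.014, 0.1], [0.51, -0.011, 0.098], [0.507, -0.009, 0.096], [0.515, -0.016, 0.098], [0.511, -0.014, 0.094], [0.514, -0.01, 0.098], [0.512, -0.008, 0.097], [0.515, -0.016, 0.094], [0.518, -0.012, 0.097], [0.518, -0.009, 0.098], [0.515, -0.007, 0.096], [0.514, -0.016, 0.088], [0.521, -0.012, 0.097], [0.521, -0.009, 0.098], [0.519, -0.006, 0.097], [0.519, -0.015, 0.089], [0.526, -0.01, 0.098], [0.525, -0.007, 0.099], [0.527, -0.004, 0.101], [0.522, -0.002, 0.096], [0.528, -0.01, 0.096], [0.528, -0.007, 0.098], [0.527, -0.004, 0.097], [0.526, -0.001, 0.096], [0.531, -0.009, 0.096], [0.532, -0.006, 0.098], [0.526, -0.004, 0.091], [0.529, -0.001, 0.095], [0.533, -0.008, 0.093]]
```

View pics/topc.png

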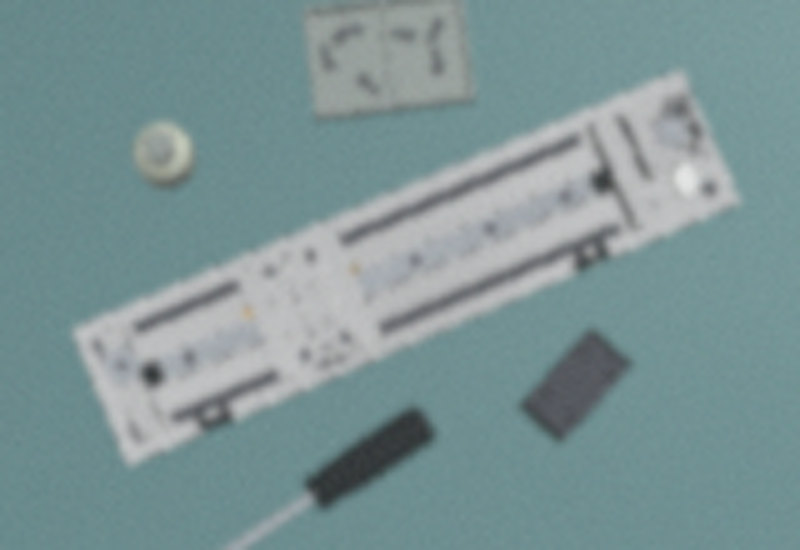

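View pics/scc.png

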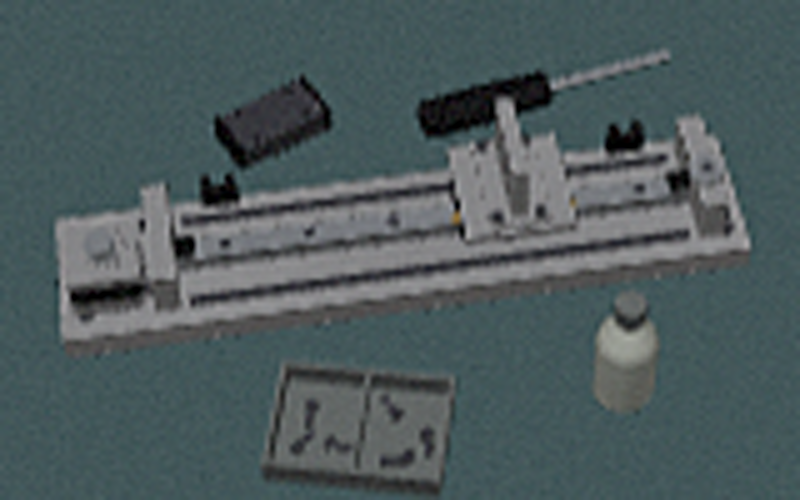

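Motor and pulley are at the right end in the top crop (690,150), and the carriage is at about (310,300). So +y of the axis points down-left in that view. Next I fit the axis and the plate, and plan the approach.

```bash
cat >> h.py <<'E'
def fit():
    B=[];T=[]
    for n in("top","scene"):
        W,p,d=cloud(n); m=((W[...,2]>.012)&(W[...,2]<.12)&(d>0)&(W[...,0]>.4)&(W[...,0]<.72)&(abs(W[...,1]+.06)<.25)).astype(np.uint8)
        m=cv2.morphologyEx(m,cv2.MORPH_OPEN,np.ones((3,3)))
        k,l,s,_=cv2.connectedComponentsWithStats(m); i=1+np.argmax(s[1:,4]); P=W[l==i]
        (c,sz,a)=cv2.minAreaRect(P[:,:2].astype(np.float32)); b=cv2.boxPoints((c,sz,a))
        e=max((b[1]-b[0],b[2]-b[1]),key=np.linalg.norm); e=e/np.linalg.norm(e)
        if e[1]<0:e=-e
        ax=np.array([e[1],-e[0]]); q=(P[:,:2]-c)@np.c_[ax,e]   # axis coords rel. rect centre
        o=np.array(c)+.02*e; q[:,1]-=.02
        w=q[(P[:,2]>.088)&(abs(q[:,0])<.05)]
        br=q[(P[:,2]>.044)&(P[:,2]<.057)&(q[:,1]>.13)]
        print(n,"size",np.round(sz,3),"origin",np.round(o,4),"e",np.round(e,4),np.degrees(np.arctan2(*e[::-1])),"web med",np.median(w,0),"y pct",np.percentile(w[:,1],[5,95]),np.percentile(w[:,0],[5,95]),"far br",np.percentile(br[:,1],[2,98]))
        print("   z web",np.median(P[(P[:,2]>.09)][:,2]))
E
python3 - <<'E'
from h import *
from station import manip
from scipy.spatial.transform import Rotation as R
fit()
s=manip.read_state(); q=s['eef_rot']; print(np.round(R.from_quat(np.r_[q[1:],q[0]]).as_matrix(),3))
E
```

```text
top size [0.09  0.409] origin [ 0.5499 -0.0435] e [-0.4059  0.9139] 113.94508 web med [0.00133858 0.0465687 ] y pct [0.04184039 0.05080977] [-0.02439867  0.02562661] far br [0.15197561 0.17031411]
   z web 0.09716069886427277
scene size [0.161 0.41 ] origin [ 0.5243 -0.0577] e [-0.4131  0.9107] 114.40222 web med [0.02473606 0.04541508] y pct [0.04131389 0.0506211 ] [0.00583303 0.04556121] far br [0.1538928  0.17044776]
   z web 0.0970320347344555
[[-0.     0.232 -0.973]
 [ 0.001 -0.973 -0.232]
 [-1.    -0.001  0.   ]]
```

Call:
arm_command:
  motion:
    - {"translation": [0,-0.72,-0.74],"twist": [0,0,0]}
    - {"translation": [0,-0.72,-0.74],"twist": [0,0,0]}
    - {"translation": [0,-0.72,-0.74],"twist": [0,0,0]}
    - {"translation": [0,-0.72,-0.74],"twist": [0,0,0]}
    - {"translation": [0,-0.72,-0.74],"twist": [0,0,0]}
    - {"translation": [0,-0.72,-0.74],"twist": [0,0,0]}
    - {"translation": [0,-0.72,-0.74],"twist": [0,0,0]}
  jaw: -1

```text
time_s: 0.98
position: [0.3389, -0.3013, 0.2452]
eef_rot: [-0.082, -0.702, -0.082, 0.702]
force: [0.2, 0.0, -0.0]
finger_gap: 0.0856
```

Call:
arm_command:
  motion:
    - {"translation": [0,-0.72,-0.74],"twist": [0,0,0]}
    - {"translation": [0,-0.72,-0.74],"twist": [0,0,0]}
    - {"translation": [0,-0.72,-0.74],"twist": [0,0,0]}
    - {"translation": [0,-0.72,-0.74],"twist": [0,0,0]}
    - {"translation": [0,-0.72,-0.74],"twist": [0,0,0]}
    - {"translation": [0,0,0],"twist": [-0.9,0,0]}
    - {"translation": [0,0,0],"twist": [-0.9,0,0]}
    - {"translation": [0,0,0],"twist": [0,0,0]}

```text
time_s: 1.98
position: [0.4764, -0.0848, 0.245]
eef_rot: [-0.148, -0.691, -0.148, 0.692]
force: [0.6, -0.0, -0.6]
finger_gap: 0.0853
```

Call:
arm_command:
  motion:
    - {"translation": [0,-0.55,-0.85],"twist": [0,0,0]}
    - {"translation": [0,-0.54,-0.86],"twist": [0,0,0]}
    - {"translation": [0.8,0,0],"twist": [0,0,0]}
    - {"translation": [0.8,0,0],"twist": [0,0,0]}
    - {"translation": [0.5,0,0],"twist": [0,0,0]}
    - {"translation": [0,0,0],"twist": [0,0,0]}
    - {"translation": [0,0,0],"twist": [0,0,0]}

```text
time_s: 2.85
position: [0.5328, -0.0001, 0.1412]
eef_rot: [0.148, 0.692, 0.148, -0.691]
force: [0.4, 0.7, -0.4]
finger_gap: 0.0855
```

Run:
```python
from station import manip
import cv2,numpy as np
s=manip.read_state(); print(s['position'],s['eef_rot'],s['force'])
p,d=manip.read_camera("wrist"); np.savez("wrist.npz",p=p,d=d); cv2.imwrite("pics/w1.png",p[:,:,::-1])
p,d=manip.read_camera("scene"); cv2.imwrite("pics/s2.png",cv2.resize(p[110:240,155:315],(640,520),interpolation=cv2.INTER_CUBIC)[:,:,::-1])
```

```text
[ 5.32833223e-01 -1.41933756e-04  1.41238084e-01] [ 0.14785305  0.69186486  0.14772083 -0.6911158 ] [ 0.39794228  0.66637065 -0.37354445]
```

View pics/w1.png

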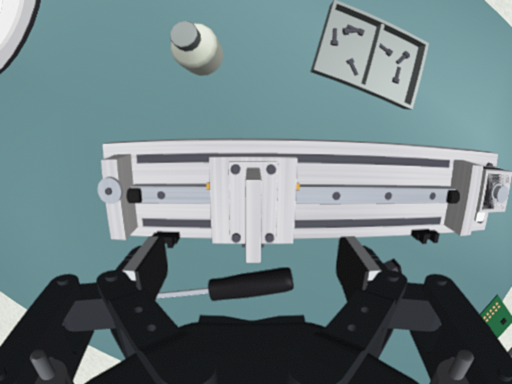

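The wrist view shows the plate edge at (253,215), midway between the fingers at (145,…) and (365,…). The rail lies square to the tool. I'll go down and grip.

Call:
arm_command:
  motion:
    - {"translation": [0.6,0,0],"twist": [0,0,0]}
    - {"translation": [0.58,0,0],"twist": [0,0,0]}
    - {"translation": [0,0,0],"twist": [0,0,0]}
    - {"translation": [0,0,0],"twist": [0,0,0]}

```text
time_s: 3.45
position: [0.5332, 0.0, 0.0827]
eef_rot: [0.148, 0.692, 0.148, -0.691]
force: [0.0, -0.5, -0.6]
finger_gap: 0.0857
```

Call:
arm_command:
  motion:
    - {"translation": [0,0,0],"twist": [0,0,0]}
    - {"translation": [0,0,0],"twist": [0,0,0]}
    - {"translation": [0,0,0],"twist": [0,0,0]}
    - {"translation": [0,0,0],"twist": [0,0,0]}
    - {"translation": [0,0,0],"twist": [0,0,0]}
    - {"translation": [0,0,0],"twist": [0,0,0]}
    - {"translation": [0,0,0],"twist": [0,0,0]}
    - {"translation": [0,0,0],"twist": [0,0,0]}
  jaw: 1

```text
time_s: 4.45
position: [0.5349, 0.0, 0.0844]
eef_rot: [0.149, 0.693, 0.147, -0.689]
force: [-3.4, -1.5, 24.3]
finger_gap: 0.0087
```

Run:
```python
from station import manip
import numpy as np
s=manip.read_state(); print({k:np.round(v,4).tolist() for k,v in s.items()})
```

```text
{'time_s': 4.45, 'joint_pos': [0.2492, 0.4963, -0.4374, 1.9499, 0.3013, 0.7528, -1.5121], 'qd': [0.0022, 0.0011, -0.0019, 0.001, 0.0083, -0.026, 0.0012], 'joint_torque': [-0.7611, -43.4182, -4.1739, -16.5616, 0.2313, -1.1885, 0.2139], 'position': [0.5349, 0.0, 0.0844], 'eef_rot': [0.1485, 0.6934, 0.1473, -0.6895], 'force': [-3.3596, -1.4707, 24.266], 'torque': [0.1526, 0.436, -0.2254], 'finger_gap': 0.0087}
```

Call:
arm_command:
  motion:
    - {"translation": [-0.035,0,0],"twist": [0,0,0]}
    - {"translation": [0,0,0],"twist": [0,0,0]}
    - {"translation": [0,0,0],"twist": [0,0,0]}

```text
time_s: 4.82
position: [0.5347, 0.0002, 0.0845]
eef_rot: [0.148, 0.693, 0.148, -0.69]
force: [3.4, 0.5, 7.1]
finger_gap: 0.0088
```

Call:
arm_command:
  motion:
    - {"translation": [0,0.04,0],"twist": [0,0,0]}
    - {"translation": [0,0.04,0],"twist": [0,0,0]}

```text
time_s: 5.08
position: [0.5359, -0.0025, 0.0844]
eef_rot: [0.148, 0.693, 0.149, -0.69]
force: [4.1, 4.5, 8.6]
finger_gap: 0.0088
```

Call:
arm_command:
  motion:
    - {"translation": [0,0.04,0],"twist": [0,0,0]}
    - {"translation": [0,0.04,0],"twist": [0,0,0]}

```text
time_s: 5.32
position: [0.5375, -0.0062, 0.0844]
eef_rot: [0.148, 0.693, 0.149, -0.69]
force: [0.4, 3.8, 10.2]
finger_gap: 0.0087
```

Call:
arm_command:
  motion:
    - {"translation": [0,0.04,0],"twist": [0,0,0]}
    - {"translation": [0,0.04,0],"twist": [0,0,0]}

```text
time_s: 5.58
position: [0.5391, -0.0099, 0.0844]
eef_rot: [0.148, 0.693, 0.148, -0.69]
force: [1.3, 1.9, 9.8]
finger_gap: 0.0086
```

Call:
arm_command:
  motion:
    - {"translation": [0,0.05,0],"twist": [0,0,0]}
    - {"translation": [0,0.05,0],"twist": [0,0,0]}
    - {"translation": [0,0.05,0],"twist": [0,0,0]}

```text
time_s: 5.95
position: [0.5421, -0.0167, 0.0844]
eef_rot: [0.148, 0.693, 0.148, -0.69]
force: [2.8, 3.1, 8.4]
finger_gap: 0.0088
```

Call:
arm_command:
  motion:
    - {"translation": [0,0.05,0],"twist": [0,0,0]}
    - {"translation": [0,0.05,0],"twist": [0,0,0]}
    - {"translation": [0,0.05,0],"twist": [0,0,0]}

```text
time_s: 6.32
position: [0.5452, -0.0236, 0.0845]
eef_rot: [0.148, 0.693, 0.148, -0.69]
force: [-0.2, 2.1, 10.6]
finger_gap: 0.009
```

Call:
arm_command:
  motion:
    - {"translation": [0,0.05,0],"twist": [0,0,0]}
    - {"translation": [0,0.05,0],"twist": [0,0,0]}
    - {"translation": [0,0.05,0],"twist": [0,0,0]}

```text
time_s: 6.7
position: [0.5482, -0.0304, 0.0844]
eef_rot: [0.148, 0.693, 0.148, -0.69]
force: [3.4, 4.0, 8.3]
finger_gap: 0.0092
```

Call:
arm_command:
  motion:
    - {"translation": [0,0.05,0],"twist": [0,0,0]}
    - {"translation": [0,0.05,0],"twist": [0,0,0]}
    - {"translation": [0,0.05,0],"twist": [0,0,0]}

```text
time_s: 7.08
position: [0.5513, -0.0373, 0.0844]
eef_rot: [0.148, 0.693, 0.148, -0.69]
force: [0.2, 3.3, 11.1]
finger_gap: 0.0091
```

Call:
arm_command:
  motion:
    - {"translation": [0,0.05,0],"twist": [0,0,0]}
    - {"translation": [0,0.05,0],"twist": [0,0,0]}
    - {"translation": [0,0.05,0],"twist": [0,0,0]}

```text
time_s: 7.45
position: [0.5543, -0.0442, 0.0844]
eef_rot: [0.148, 0.693, 0.148, -0.69]
force: [1.4, 3.3, 9.5]
finger_gap: 0.0087
```

Call:
arm_command:
  motion:
    - {"translation": [0,0.05,0],"twist": [0,0,0]}
    - {"translation": [0,0.05,0],"twist": [0,0,0]}
    - {"translation": [0,0.05,0],"twist": [0,0,0]}

```text
time_s: 7.82
position: [0.5574, -0.051, 0.0844]
eef_rot: [0.148, 0.693, 0.148, -0.69]
force: [3.1, 3.5, 7.9]
finger_gap: 0.0091
```

Call:
arm_command:
  motion:
    - {"translation": [0,0.05,0],"twist": [0,0,0]}
    - {"translation": [0,0.05,0],"twist": [0,0,0]}
    - {"translation": [0,0.05,0],"twist": [0,0,0]}

```text
time_s: 8.2
position: [0.5604, -0.0578, 0.0844]
eef_rot: [0.148, 0.693, 0.148, -0.69]
force: [2.0, 2.7, 10.0]
finger_gap: 0.0089
```

Call:
arm_command:
  motion:
    - {"translation": [0,0.05,0],"twist": [0,0,0]}
    - {"translation": [0,0.05,0],"twist": [0,0,0]}
    - {"translation": [0,0.05,0],"twist": [0,0,0]}

```text
time_s: 8.57
position: [0.5626, -0.0629, 0.0845]
eef_rot: [0.148, 0.692, 0.15, -0.69]
force: [-3.3, 6.8, 13.0]
finger_gap: 0.009
```

Call:
arm_command:
  motion:
    - {"translation": [0,0.04,0],"twist": [0,0,0]}
    - {"translation": [0,0.04,0],"twist": [0,0,0]}

```text
time_s: 8.82
position: [0.5641, -0.0662, 0.0845]
eef_rot: [0.148, 0.692, 0.15, -0.691]
force: [-3.1, 8.7, 13.7]
finger_gap: 0.0087
```

Call:
arm_command:
  motion:
    - {"translation": [0,0.04,0],"twist": [0,0,0]}
    - {"translation": [0,0.04,0],"twist": [0,0,0]}

```text
time_s: 9.07
position: [0.5659, -0.0703, 0.0845]
eef_rot: [0.148, 0.692, 0.149, -0.69]
force: [-2.6, 5.5, 12.3]
finger_gap: 0.0087
```

Call:
arm_command:
  motion:
    - {"translation": [0,0.04,0],"twist": [0,0,0]}
    - {"translation": [0,0.04,0],"twist": [0,0,0]}

```text
time_s: 9.32
position: [0.5679, -0.0747, 0.0844]
eef_rot: [0.148, 0.692, 0.149, -0.69]
force: [-2.0, 4.0, 11.6]
finger_gap: 0.0089
```

Call:
arm_command:
  motion:
    - {"translation": [0,0.04,0],"twist": [0,0,0]}
    - {"translation": [0,0.04,0],"twist": [0,0,0]}

```text
time_s: 9.57
position: [0.5699, -0.0792, 0.0845]
eef_rot: [0.148, 0.693, 0.148, -0.69]
force: [0.2, 3.4, 9.3]
finger_gap: 0.0085
```

Call:
arm_command:
  motion:
    - {"translation": [0,0.04,0],"twist": [0,0,0]}
    - {"translation": [0,0.04,0],"twist": [0,0,0]}

```text
time_s: 9.82
position: [0.5715, -0.083, 0.0844]
eef_rot: [0.148, 0.693, 0.148, -0.69]
force: [-2.1, 2.1, 11.5]
finger_gap: 0.0092
```

Call:
arm_command:
  motion:
    - {"translation": [0,0.04,0],"twist": [0,0,0]}
    - {"translation": [0,0.04,0],"twist": [0,0,0]}

```text
time_s: 10.07
position: [0.5732, -0.0867, 0.0844]
eef_rot: [0.148, 0.693, 0.148, -0.69]
force: [2.5, 2.4, 11.3]
finger_gap: 0.0087
```

Call:
arm_command:
  motion:
    - {"translation": [0,0.04,0],"twist": [0,0,0]}
    - {"translation": [0,0.04,0],"twist": [0,0,0]}

```text
time_s: 10.32
position: [0.5748, -0.0903, 0.0844]
eef_rot: [0.148, 0.693, 0.148, -0.69]
force: [4.1, 3.8, 8.7]
finger_gap: 0.0088
```

Call:
arm_command:
  motion:
    - {"translation": [0,0.04,0],"twist": [0,0,0]}
    - {"translation": [0,0.04,0],"twist": [0,0,0]}

```text
time_s: 10.58
position: [0.5764, -0.094, 0.0845]
eef_rot: [0.148, 0.693, 0.148, -0.69]
force: [0.3, 1.5, 9.8]
finger_gap: 0.0088
```

Call:
arm_command:
  motion:
    - {"translation": [0,0.05,0],"twist": [0,0,0]}
    - {"translation": [0,0.05,0],"twist": [0,0,0]}
    - {"translation": [0,0.05,0],"twist": [0,0,0]}

```text
time_s: 10.95
position: [0.5794, -0.1009, 0.0845]
eef_rot: [0.148, 0.692, 0.148, -0.69]
force: [2.3, 2.6, 9.9]
finger_gap: 0.0089
```

Call:
arm_command:
  motion:
    - {"translation": [0,0.05,0],"twist": [0,0,0]}
    - {"translation": [0,0.05,0],"twist": [0,0,0]}
    - {"translation": [0,0.05,0],"twist": [0,0,0]}

```text
time_s: 11.32
position: [0.5825, -0.1077, 0.0845]
eef_rot: [0.148, 0.692, 0.148, -0.69]
force: [2.9, 3.2, 8.6]
finger_gap: 0.0089
```

Call:
arm_command:
  motion:
    - {"translation": [0,0.05,0],"twist": [0,0,0]}
    - {"translation": [0,0.05,0],"twist": [0,0,0]}
    - {"translation": [0,0.05,0],"twist": [0,0,0]}

```text
time_s: 11.7
position: [0.5855, -0.1146, 0.0845]
eef_rot: [0.148, 0.692, 0.148, -0.69]
force: [3.2, 3.5, 8.8]
finger_gap: 0.009
```

Call:
arm_command:
  motion:
    - {"translation": [0,0.05,0],"twist": [0,0,0]}
    - {"translation": [0,0.05,0],"twist": [0,0,0]}
    - {"translation": [0,0.05,0],"twist": [0,0,0]}

```text
time_s: 12.08
position: [0.5886, -0.1215, 0.0845]
eef_rot: [0.148, 0.692, 0.148, -0.69]
force: [3.9, 2.6, 8.9]
finger_gap: 0.0084
```

Call:
arm_command:
  motion:
    - {"translation": [0,0.05,0],"twist": [0,0,0]}
    - {"translation": [0,0.05,0],"twist": [0,0,0]}
    - {"translation": [0,0.05,0],"twist": [0,0,0]}

```text
time_s: 12.45
position: [0.5916, -0.1284, 0.0845]
eef_rot: [0.148, 0.692, 0.148, -0.69]
force: [-2.0, 0.3, 11.0]
finger_gap: 0.0089
```

Call:
arm_command:
  motion:
    - {"translation": [0,0.03,0],"twist": [0,0,0]}
    - {"translation": [0,0.03,0],"twist": [0,0,0]}
    - {"translation": [0,0.03,0],"twist": [0,0,0]}

```text
time_s: 12.82
position: [0.5934, -0.1325, 0.0845]
eef_rot: [0.148, 0.692, 0.148, -0.69]
force: [0.9, 1.0, 9.7]
finger_gap: 0.0092
```

Call:
arm_command:
  motion:
    - {"translation": [0,0.03,0],"twist": [0,0,0]}
    - {"translation": [0,0.03,0],"twist": [0,0,0]}

```text
time_s: 13.08
position: [0.5945, -0.1354, 0.0845]
eef_rot: [0.148, 0.692, 0.148, -0.691]
force: [-2.6, 1.4, 11.9]
finger_gap: 0.0091
```

Call:
arm_command:
  motion:
    - {"translation": [0,0.02,0],"twist": [0,0,0]}
    - {"translation": [0,0.02,0],"twist": [0,0,0]}

```text
time_s: 13.32
position: [0.5953, -0.1372, 0.0845]
eef_rot: [0.148, 0.692, 0.148, -0.691]
force: [-0.4, 2.9, 11.2]
finger_gap: 0.0086
```

Call:
arm_command:
  motion:
    - {"translation": [0,0.03,0],"twist": [0,0,0]}
    - {"translation": [0,0.03,0],"twist": [0,0,0]}

```text
time_s: 13.58
position: [0.5965, -0.1399, 0.0845]
eef_rot: [0.148, 0.692, 0.148, -0.691]
force: [-0.2, 2.7, 10.9]
finger_gap: 0.0088
```

Call:
arm_command:
  motion:
    - {"translation": [0,0.02,0],"twist": [0,0,0]}
    - {"translation": [0,0.02,0],"twist": [0,0,0]}

```text
time_s: 13.82
position: [0.5974, -0.1418, 0.0845]
eef_rot: [0.148, 0.692, 0.148, -0.691]
force: [-1.6, 1.9, 11.3]
finger_gap: 0.009
```

Call:
arm_command:
  motion:
    - {"translation": [0,0.02,0],"twist": [0,0,0]}
    - {"translation": [0,0.02,0],"twist": [0,0,0]}

```text
time_s: 14.08
position: [0.5981, -0.1436, 0.0845]
eef_rot: [0.148, 0.692, 0.148, -0.691]
force: [-4.2, 1.2, 12.2]
finger_gap: 0.0087
```

Call:
arm_command:
  motion:
    - {"translation": [0,0.02,0],"twist": [0,0,0]}
    - {"translation": [0,0.02,0],"twist": [0,0,0]}

```text
time_s: 14.32
position: [0.5986, -0.1445, 0.0845]
eef_rot: [0.148, 0.692, 0.149, -0.691]
force: [-0.8, 6.6, 12.8]
finger_gap: 0.009
```

Call:
arm_command:
  motion:
    - {"translation": [0,0.02,0],"twist": [0,0,0]}
    - {"translation": [0,0.02,0],"twist": [0,0,0]}

```text
time_s: 14.58
position: [0.5989, -0.1453, 0.0845]
eef_rot: [0.148, 0.692, 0.149, -0.691]
force: [-3.0, 8.0, 13.6]
finger_gap: 0.009
```

Home touched at about 6 N on the stop, and the force along the rail rose cleanly. Now the full stroke to the far end.

Call:
arm_command:
  motion:
    - {"translation": [0,-0.05,0],"twist": [0,0,0]}
    - {"translation": [0,-0.05,0],"twist": [0,0,0]}
    - {"translation": [0,-0.05,0],"twist": [0,0,0]}
    - {"translation": [0,-0.05,0],"twist": [0,0,0]}

```text
time_s: 15.08
position: [0.5962, -0.1392, 0.0845]
eef_rot: [0.148, 0.693, 0.147, -0.69]
force: [0.3, -3.0, 9.7]
finger_gap: 0.0089
```

Call:
arm_command:
  motion:
    - {"translation": [0,-0.05,0],"twist": [0,0,0]}
    - {"translation": [0,-0.05,0],"twist": [0,0,0]}
    - {"translation": [0,-0.05,0],"twist": [0,0,0]}

```text
time_s: 15.45
position: [0.5932, -0.1323, 0.0846]
eef_rot: [0.148, 0.693, 0.147, -0.69]
force: [1.3, -0.1, 10.5]
finger_gap: 0.0091
```

Call:
arm_command:
  motion:
    - {"translation": [0,-0.05,0],"twist": [0,0,0]}
    - {"translation": [0,-0.05,0],"twist": [0,0,0]}
    - {"translation": [0,-0.05,0],"twist": [0,0,0]}

```text
time_s: 15.82
position: [0.5901, -0.1255, 0.0846]
eef_rot: [0.148, 0.693, 0.147, -0.69]
force: [4.0, -1.8, 9.6]
finger_gap: 0.0091
```

Call:
arm_command:
  motion:
    - {"translation": [0,-0.05,0],"twist": [0,0,0]}
    - {"translation": [0,-0.05,0],"twist": [0,0,0]}
    - {"translation": [0,-0.05,0],"twist": [0,0,0]}

```text
time_s: 16.2
position: [0.5871, -0.1186, 0.0846]
eef_rot: [0.148, 0.693, 0.147, -0.69]
force: [0.5, -0.8, 11.0]
finger_gap: 0.0088
```

Call:
arm_command:
  motion:
    - {"translation": [0,-0.05,0],"twist": [0,0,0]}
    - {"translation": [0,-0.05,0],"twist": [0,0,0]}
    - {"translation": [0,-0.05,0],"twist": [0,0,0]}

```text
time_s: 16.58
position: [0.584, -0.1117, 0.0846]
eef_rot: [0.148, 0.693, 0.147, -0.69]
force: [4.5, -1.0, 8.6]
finger_gap: 0.0087
```

Call:
arm_command:
  motion:
    - {"translation": [0,-0.05,0],"twist": [0,0,0]}
    - {"translation": [0,-0.05,0],"twist": [0,0,0]}
    - {"translation": [0,-0.05,0],"twist": [0,0,0]}

```text
time_s: 16.95
position: [0.581, -0.1049, 0.0846]
eef_rot: [0.148, 0.693, 0.147, -0.69]
force: [-1.4, -2.6, 10.1]
finger_gap: 0.0091
```

Call:
arm_command:
  motion:
    - {"translation": [0,-0.05,0],"twist": [0,0,0]}
    - {"translation": [0,-0.05,0],"twist": [0,0,0]}
    - {"translation": [0,-0.05,0],"twist": [0,0,0]}

```text
time_s: 17.32
position: [0.5779, -0.098, 0.0846]
eef_rot: [0.148, 0.693, 0.147, -0.69]
force: [4.0, 0.9, 9.2]
finger_gap: 0.0089
```

Call:
arm_command:
  motion:
    - {"translation": [0,-0.05,0],"twist": [0,0,0]}
    - {"translation": [0,-0.05,0],"twist": [0,0,0]}
    - {"translation": [0,-0.05,0],"twist": [0,0,0]}

```text
time_s: 17.7
position: [0.5749, -0.0912, 0.0846]
eef_rot: [0.148, 0.693, 0.147, -0.69]
force: [2.9, -1.7, 9.5]
finger_gap: 0.0091
```

Call:
arm_command:
  motion:
    - {"translation": [0,-0.05,0],"twist": [0,0,0]}
    - {"translation": [0,-0.05,0],"twist": [0,0,0]}

```text
time_s: 17.95
position: [0.5729, -0.0865, 0.0846]
eef_rot: [0.148, 0.693, 0.147, -0.69]
force: [-0.7, -1.0, 11.1]
finger_gap: 0.0088
```

Call:
arm_command:
  motion:
    - {"translation": [0,-0.03,0],"twist": [0,0,0]}
    - {"translation": [0,-0.03,0],"twist": [0,0,0]}

```text
time_s: 18.2
position: [0.5717, -0.0838, 0.0846]
eef_rot: [0.148, 0.693, 0.147, -0.69]
force: [2.3, -1.2, 10.3]
finger_gap: 0.0092
```

Call:
arm_command:
  motion:
    - {"translation": [0,-0.03,0],"twist": [0,0,0]}
    - {"translation": [0,-0.03,0],"twist": [0,0,0]}

```text
time_s: 18.45
position: [0.5705, -0.0811, 0.0846]
eef_rot: [0.148, 0.693, 0.147, -0.69]
force: [6.0, -0.5, 8.7]
finger_gap: 0.0089
```

Call:
arm_command:
  motion:
    - {"translation": [0,-0.03,0],"twist": [0,0,0]}
    - {"translation": [0,-0.03,0],"twist": [0,0,0]}

```text
time_s: 18.7
position: [0.5693, -0.0784, 0.0846]
eef_rot: [0.148, 0.693, 0.147, -0.69]
force: [2.6, -2.7, 10.2]
finger_gap: 0.009
```

Call:
arm_command:
  motion:
    - {"translation": [0,-0.03,0],"twist": [0,0,0]}
    - {"translation": [0,-0.03,0],"twist": [0,0,0]}

```text
time_s: 18.95
position: [0.5684, -0.0764, 0.0846]
eef_rot: [0.149, 0.693, 0.147, -0.69]
force: [5.1, -4.1, 6.8]
finger_gap: 0.0091
```

Call:
arm_command:
  motion:
    - {"translation": [0,-0.03,0],"twist": [0,0,0]}
    - {"translation": [0,-0.03,0],"twist": [0,0,0]}

```text
time_s: 19.2
position: [0.5675, -0.0744, 0.0846]
eef_rot: [0.149, 0.693, 0.147, -0.69]
force: [3.3, -6.4, 8.2]
finger_gap: 0.0089
```

Call:
arm_command:
  motion:
    - {"translation": [0,-0.03,0],"twist": [0,0,0]}
    - {"translation": [0,-0.03,0],"twist": [0,0,0]}

```text
time_s: 19.45
position: [0.5664, -0.0721, 0.0846]
eef_rot: [0.149, 0.693, 0.146, -0.69]
force: [7.5, -4.9, 7.0]
finger_gap: 0.0087
```

Call:
arm_command:
  motion:
    - {"translation": [0,-0.03,0],"twist": [0,0,0]}
    - {"translation": [0,-0.03,0],"twist": [0,0,0]}

```text
time_s: 19.7
position: [0.5654, -0.0696, 0.0846]
eef_rot: [0.149, 0.693, 0.146, -0.69]
force: [4.7, -6.5, 6.0]
finger_gap: 0.0088
```

Call:
arm_command:
  motion:
    - {"translation": [0,-0.03,0],"twist": [0,0,0]}
    - {"translation": [0,-0.03,0],"twist": [0,0,0]}

```text
time_s: 19.95
position: [0.564, -0.0665, 0.0846]
eef_rot: [0.149, 0.693, 0.146, -0.69]
force: [2.0, -6.3, 8.3]
finger_gap: 0.0089
```

Call:
arm_command:
  motion:
    - {"translation": [0,-0.03,0],"twist": [0,0,0]}
    - {"translation": [0,-0.03,0],"twist": [0,0,0]}

```text
time_s: 20.2
position: [0.5625, -0.0632, 0.0846]
eef_rot: [0.149, 0.693, 0.147, -0.69]
force: [7.6, -2.5, 8.9]
finger_gap: 0.0088
```

Call:
arm_command:
  motion:
    - {"translation": [0,-0.03,0],"twist": [0,0,0]}
    - {"translation": [0,-0.03,0],"twist": [0,0,0]}

```text
time_s: 20.45
position: [0.561, -0.0597, 0.0846]
eef_rot: [0.148, 0.693, 0.147, -0.69]
force: [4.5, -1.7, 8.4]
finger_gap: 0.0086
```

Call:
arm_command:
  motion:
    - {"translation": [0,-0.03,0],"twist": [0,0,0]}
    - {"translation": [0,-0.03,0],"twist": [0,0,0]}

```text
time_s: 20.7
position: [0.5595, -0.0564, 0.0846]
eef_rot: [0.148, 0.693, 0.148, -0.69]
force: [1.7, -1.1, 9.8]
finger_gap: 0.009
```

Call:
arm_command:
  motion:
    - {"translation": [0,-0.03,0],"twist": [0,0,0]}
    - {"translation": [0,-0.03,0],"twist": [0,0,0]}

```text
time_s: 20.95
position: [0.5582, -0.0536, 0.0846]
eef_rot: [0.148, 0.693, 0.148, -0.69]
force: [3.0, -2.5, 10.5]
finger_gap: 0.009
```

Call:
arm_command:
  motion:
    - {"translation": [0,-0.05,0],"twist": [0,0,0]}
    - {"translation": [0,-0.05,0],"twist": [0,0,0]}
    - {"translation": [0,-0.05,0],"twist": [0,0,0]}

```text
time_s: 21.32
position: [0.5552, -0.0467, 0.0846]
eef_rot: [0.148, 0.693, 0.148, -0.69]
force: [2.2, -1.5, 10.1]
finger_gap: 0.0087
```

Call:
arm_command:
  motion:
    - {"translation": [0,-0.05,0],"twist": [0,0,0]}
    - {"translation": [0,-0.05,0],"twist": [0,0,0]}
    - {"translation": [0,-0.05,0],"twist": [0,0,0]}

```text
time_s: 21.7
position: [0.5522, -0.0398, 0.0846]
eef_rot: [0.148, 0.693, 0.148, -0.69]
force: [0.7, -1.5, 11.0]
finger_gap: 0.0091
```

Call:
arm_command:
  motion:
    - {"translation": [0,-0.05,0],"twist": [0,0,0]}
    - {"translation": [0,-0.05,0],"twist": [0,0,0]}
    - {"translation": [0,-0.05,0],"twist": [0,0,0]}

```text
time_s: 22.08
position: [0.5491, -0.0329, 0.0846]
eef_rot: [0.148, 0.693, 0.148, -0.69]
force: [5.9, 1.5, 8.5]
finger_gap: 0.0087
```

Call:
arm_command:
  motion:
    - {"translation": [0,-0.05,0],"twist": [0,0,0]}
    - {"translation": [0,-0.05,0],"twist": [0,0,0]}
    - {"translation": [0,-0.05,0],"twist": [0,0,0]}

```text
time_s: 22.45
position: [0.5461, -0.0261, 0.0846]
eef_rot: [0.148, 0.693, 0.148, -0.69]
force: [4.4, 0.1, 9.5]
finger_gap: 0.0087
```

Call:
arm_command:
  motion:
    - {"translation": [0,-0.05,0],"twist": [0,0,0]}
    - {"translation": [0,-0.05,0],"twist": [0,0,0]}
    - {"translation": [0,-0.05,0],"twist": [0,0,0]}

```text
time_s: 22.82
position: [0.5431, -0.0192, 0.0846]
eef_rot: [0.148, 0.693, 0.148, -0.69]
force: [-0.4, -1.8, 10.9]
finger_gap: 0.0085
```

Call:
arm_command:
  motion:
    - {"translation": [0,-0.05,0],"twist": [0,0,0]}
    - {"translation": [0,-0.05,0],"twist": [0,0,0]}
    - {"translation": [0,-0.05,0],"twist": [0,0,0]}

```text
time_s: 23.2
position: [0.54, -0.0124, 0.0846]
eef_rot: [0.148, 0.693, 0.148, -0.69]
force: [2.2, -1.0, 11.0]
finger_gap: 0.0092
```

Call:
arm_command:
  motion:
    - {"translation": [0,-0.05,0],"twist": [0,0,0]}
    - {"translation": [0,-0.05,0],"twist": [0,0,0]}
    - {"translation": [0,-0.05,0],"twist": [0,0,0]}

```text
time_s: 23.58
position: [0.537, -0.0055, 0.0846]
eef_rot: [0.148, 0.693, 0.148, -0.69]
force: [1.1, -1.1, 8.7]
finger_gap: 0.0092
```

Call:
arm_command:
  motion:
    - {"translation": [0,-0.05,0],"twist": [0,0,0]}
    - {"translation": [0,-0.05,0],"twist": [0,0,0]}
    - {"translation": [0,-0.05,0],"twist": [0,0,0]}

```text
time_s: 23.95
position: [0.5339, 0.0014, 0.0846]
eef_rot: [0.148, 0.693, 0.148, -0.69]
force: [2.4, -1.2, 10.4]
finger_gap: 0.0087
```

Call:
arm_command:
  motion:
    - {"translation": [0,-0.05,0],"twist": [0,0,0]}
    - {"translation": [0,-0.05,0],"twist": [0,0,0]}

```text
time_s: 24.2
position: [0.5319, 0.006, 0.0845]
eef_rot: [0.148, 0.693, 0.148, -0.69]
force: [5.4, 0.4, 7.7]
finger_gap: 0.0087
```

Call:
arm_command:
  motion:
    - {"translation": [0,-0.05,0],"twist": [0,0,0]}
    - {"translation": [0,-0.05,0],"twist": [0,0,0]}

```text
time_s: 24.45
position: [0.5299, 0.0105, 0.0846]
eef_rot: [0.148, 0.693, 0.148, -0.69]
force: [1.2, -1.7, 9.5]
finger_gap: 0.0088
```

Call:
arm_command:
  motion:
    - {"translation": [0,-0.05,0],"twist": [0,0,0]}
    - {"translation": [0,-0.05,0],"twist": [0,0,0]}

```text
time_s: 24.7
position: [0.5279, 0.0151, 0.0846]
eef_rot: [0.148, 0.693, 0.148, -0.69]
force: [6.0, 1.0, 8.0]
finger_gap: 0.0085
```

Call:
arm_command:
  motion:
    - {"translation": [0,-0.05,0],"twist": [0,0,0]}
    - {"translation": [0,-0.05,0],"twist": [0,0,0]}

```text
time_s: 24.95
position: [0.5259, 0.0196, 0.0846]
eef_rot: [0.148, 0.693, 0.148, -0.69]
force: [1.1, -1.8, 10.4]
finger_gap: 0.0091
```

Call:
arm_command:
  motion:
    - {"translation": [0,-0.05,0],"twist": [0,0,0]}
    - {"translation": [0,-0.05,0],"twist": [0,0,0]}

```text
time_s: 25.2
position: [0.5239, 0.0241, 0.0846]
eef_rot: [0.148, 0.693, 0.148, -0.69]
force: [5.9, -0.5, 9.1]
finger_gap: 0.0085
```

Call:
arm_command:
  motion:
    - {"translation": [0,-0.05,0],"twist": [0,0,0]}
    - {"translation": [0,-0.05,0],"twist": [0,0,0]}

```text
time_s: 25.45
position: [0.5218, 0.0287, 0.0846]
eef_rot: [0.148, 0.693, 0.148, -0.69]
force: [6.9, 0.6, 7.8]
finger_gap: 0.0093
```

Call:
arm_command:
  motion:
    - {"translation": [0,-0.04,0],"twist": [0,0,0]}
    - {"translation": [0,-0.04,0],"twist": [0,0,0]}

```text
time_s: 25.7
position: [0.5201, 0.0325, 0.0845]
eef_rot: [0.148, 0.693, 0.148, -0.69]
force: [1.0, -1.3, 11.9]
finger_gap: 0.0091
```

Call:
arm_command:
  motion:
    - {"translation": [0,-0.04,0],"twist": [0,0,0]}
    - {"translation": [0,-0.04,0],"twist": [0,0,0]}

```text
time_s: 25.95
position: [0.5185, 0.0362, 0.0846]
eef_rot: [0.148, 0.693, 0.148, -0.69]
force: [1.3, -2.2, 9.8]
finger_gap: 0.0092
```

Call:
arm_command:
  motion:
    - {"translation": [0,-0.04,0],"twist": [0,0,0]}
    - {"translation": [0,-0.04,0],"twist": [0,0,0]}

```text
time_s: 26.2
position: [0.5169, 0.0398, 0.0846]
eef_rot: [0.148, 0.693, 0.148, -0.69]
force: [4.7, -0.7, 9.2]
finger_gap: 0.0087
```

Call:
arm_command:
  motion:
    - {"translation": [0,-0.04,0],"twist": [0,0,0]}
    - {"translation": [0,-0.04,0],"twist": [0,0,0]}

```text
time_s: 26.45
position: [0.5153, 0.0436, 0.0846]
eef_rot: [0.148, 0.693, 0.148, -0.69]
force: [1.3, -0.8, 10.5]
finger_gap: 0.0087
```

Call:
arm_command:
  motion:
    - {"translation": [0,-0.04,0],"twist": [0,0,0]}
    - {"translation": [0,-0.04,0],"twist": [0,0,0]}

```text
time_s: 26.7
position: [0.5136, 0.0472, 0.0845]
eef_rot: [0.148, 0.693, 0.148, -0.69]
force: [5.8, -0.3, 8.0]
finger_gap: 0.0085
```

Call:
arm_command:
  motion:
    - {"translation": [0,-0.04,0],"twist": [0,0,0]}
    - {"translation": [0,-0.04,0],"twist": [0,0,0]}

```text
time_s: 26.95
position: [0.512, 0.0508, 0.0845]
eef_rot: [0.148, 0.693, 0.148, -0.69]
force: [4.9, 0.5, 9.4]
finger_gap: 0.0087
```

Call:
arm_command:
  motion:
    - {"translation": [0,-0.03,0],"twist": [0,0,0]}
    - {"translation": [0,-0.03,0],"twist": [0,0,0]}

```text
time_s: 27.2
position: [0.5108, 0.0536, 0.0845]
eef_rot: [0.148, 0.693, 0.148, -0.69]
force: [2.1, -1.5, 10.9]
finger_gap: 0.0087
```

Call:
arm_command:
  motion:
    - {"translation": [0,-0.03,0],"twist": [0,0,0]}
    - {"translation": [0,-0.03,0],"twist": [0,0,0]}

```text
time_s: 27.45
position: [0.5096, 0.0564, 0.0845]
eef_rot: [0.148, 0.693, 0.148, -0.69]
force: [3.8, -0.2, 9.4]
finger_gap: 0.0093
```

Call:
arm_command:
  motion:
    - {"translation": [0,-0.02,0],"twist": [0,0,0]}
    - {"translation": [0,-0.02,0],"twist": [0,0,0]}

```text
time_s: 27.7
position: [0.5088, 0.0581, 0.0846]
eef_rot: [0.148, 0.693, 0.148, -0.69]
force: [2.1, -1.8, 10.8]
finger_gap: 0.0092
```

Call:
arm_command:
  motion:
    - {"translation": [0,-0.02,0],"twist": [0,0,0]}
    - {"translation": [0,-0.02,0],"twist": [0,0,0]}

```text
time_s: 27.95
position: [0.5084, 0.059, 0.0846]
eef_rot: [0.148, 0.693, 0.147, -0.69]
force: [7.1, -3.6, 9.4]
finger_gap: 0.0089
```

Far stop touched at about 4 N. The carriage coordinate came out 0.2205 against the nominal 0.220, so the scale agrees. Now I go back toward the spot and sample it finely while coming in from the far side.

Call:
arm_command:
  motion:
    - {"translation": [0,-0.01,0],"twist": [0,0,0]}
    - {"translation": [0,0,0],"twist": [0,0,0]}

```text
time_s: 28.2
position: [0.5083, 0.0592, 0.0846]
eef_rot: [0.148, 0.693, 0.147, -0.69]
force: [6.5, -3.4, 8.0]
finger_gap: 0.009
```

Call:
arm_command:
  motion:
    - {"translation": [0,0.05,0],"twist": [0,0,0]}
    - {"translation": [0,0.05,0],"twist": [0,0,0]}
    - {"translation": [0,0.08,0],"twist": [0,0,0]}
    - {"translation": [0,0.08,0],"twist": [0,0,0]}
    - {"translation": [0,0.08,0],"twist": [0,0,0]}
    - {"translation": [0,0.08,0],"twist": [0,0,0]}
    - {"translation": [0,0.08,0],"twist": [0,0,0]}
    - {"translation": [0,0.08,0],"twist": [0,0,0]}

```text
time_s: 29.2
position: [0.5191, 0.0349, 0.0845]
eef_rot: [0.148, 0.693, 0.149, -0.69]
force: [2.6, 3.0, 10.8]
finger_gap: 0.009
```

Call:
arm_command:
  motion:
    - {"translation": [0,0.08,0],"twist": [0,0,0]}
    - {"translation": [0,0.08,0],"twist": [0,0,0]}
    - {"translation": [0,0.08,0],"twist": [0,0,0]}
    - {"translation": [0,0.08,0],"twist": [0,0,0]}
    - {"translation": [0,0.08,0],"twist": [0,0,0]}
    - {"translation": [0,0.08,0],"twist": [0,0,0]}
    - {"translation": [0,0.08,0],"twist": [0,0,0]}
    - {"translation": [0,0.08,0],"twist": [0,0,0]}

```text
time_s: 30.2
position: [0.5321, 0.0055, 0.0845]
eef_rot: [0.148, 0.693, 0.148, -0.69]
force: [-1.6, 1.4, 12.2]
finger_gap: 0.0091
```

Call:
arm_command:
  motion:
    - {"translation": [0,0.08,0],"twist": [0,0,0]}
    - {"translation": [0,0.08,0],"twist": [0,0,0]}
    - {"translation": [0,0.08,0],"twist": [0,0,0]}
    - {"translation": [0,0.08,0],"twist": [0,0,0]}
    - {"translation": [0,0.08,0],"twist": [0,0,0]}
    - {"translation": [0,0.08,0],"twist": [0,0,0]}
    - {"translation": [0,0.08,0],"twist": [0,0,0]}
    - {"translation": [0,0.08,0],"twist": [0,0,0]}

```text
time_s: 31.2
position: [0.5452, -0.0237, 0.0846]
eef_rot: [0.148, 0.693, 0.149, -0.69]
force: [1.0, 3.9, 11.6]
finger_gap: 0.009
```

Call:
arm_command:
  motion:
    - {"translation": [0,0.06,0],"twist": [0,0,0]}
    - {"translation": [0,0.06,0],"twist": [0,0,0]}
    - {"translation": [0,0.04,0],"twist": [0,0,0]}

```text
time_s: 31.58
position: [0.5484, -0.0311, 0.0846]
eef_rot: [0.148, 0.693, 0.148, -0.69]
force: [-2.7, 2.2, 12.1]
finger_gap: 0.0087
```

Call:
arm_command:
  motion:
    - {"translation": [0,0.06,0],"twist": [0,0,0]}
    - {"translation": [0,0.06,0],"twist": [0,0,0]}
    - {"translation": [0,0.06,0],"twist": [0,0,0]}
    - {"translation": [0,0.06,0],"twist": [0,0,0]}
    - {"translation": [0,0.04,0],"twist": [0,0,0]}
    - {"translation": [0,0.04,0],"twist": [0,0,0]}

```text
time_s: 32.33
position: [0.5549, -0.0456, 0.0846]
eef_rot: [0.148, 0.693, 0.148, -0.69]
force: [-0.8, 1.1, 11.9]
finger_gap: 0.0085
```

Call:
arm_command:
  motion:
    - {"translation": [0,0.03,0],"twist": [0,0,0]}
    - {"translation": [0,0.03,0],"twist": [0,0,0]}

```text
time_s: 32.58
position: [0.5561, -0.0484, 0.0846]
eef_rot: [0.148, 0.693, 0.148, -0.69]
force: [-1.0, 1.1, 12.0]
finger_gap: 0.0088
```

Call:
arm_command:
  motion:
    - {"translation": [0,0.03,0],"twist": [0,0,0]}
    - {"translation": [0,0.03,0],"twist": [0,0,0]}

```text
time_s: 32.83
position: [0.5573, -0.0511, 0.0846]
eef_rot: [0.148, 0.693, 0.148, -0.69]
force: [-1.9, 0.7, 10.7]
finger_gap: 0.0087
```

Call:
arm_command:
  motion:
    - {"translation": [0,0.03,0],"twist": [0,0,0]}
    - {"translation": [0,0.03,0],"twist": [0,0,0]}

```text
time_s: 33.08
position: [0.5585, -0.0539, 0.0846]
eef_rot: [0.148, 0.693, 0.148, -0.69]
force: [-2.1, 1.4, 12.7]
finger_gap: 0.0088
```

Call:
arm_command:
  motion:
    - {"translation": [0,0.04,0],"twist": [0,0,0]}

```text
time_s: 33.2
position: [0.5593, -0.0556, 0.0846]
eef_rot: [0.148, 0.693, 0.148, -0.69]
force: [1.8, 2.6, 9.6]
finger_gap: 0.0089
```

Call:
arm_command:
  motion:
    - {"translation": [0,0.04,0],"twist": [0,0,0]}

```text
time_s: 33.33
position: [0.5601, -0.0575, 0.0846]
eef_rot: [0.148, 0.693, 0.148, -0.69]
force: [0.1, 1.5, 11.8]
finger_gap: 0.0091
```

Call:
arm_command:
  motion:
    - {"translation": [0,0.04,0],"twist": [0,0,0]}

```text
time_s: 33.45
position: [0.5607, -0.0589, 0.0846]
eef_rot: [0.148, 0.692, 0.149, -0.69]
force: [-2.8, 2.9, 13.7]
finger_gap: 0.0087
```

Call:
arm_command:
  motion:
    - {"translation": [0,0.04,0],"twist": [0,0,0]}

```text
time_s: 33.58
position: [0.5613, -0.0602, 0.0846]
eef_rot: [0.148, 0.692, 0.149, -0.69]
force: [-4.0, 5.2, 14.4]
finger_gap: 0.0089
```

Call:
arm_command:
  motion:
    - {"translation": [0,0.04,0],"twist": [0,0,0]}

```text
time_s: 33.7
position: [0.5619, -0.0615, 0.0846]
eef_rot: [0.148, 0.692, 0.149, -0.69]
force: [-5.8, 6.6, 15.0]
finger_gap: 0.0091
```

Call:
arm_command:
  motion:
    - {"translation": [0,0.04,0],"twist": [0,0,0]}

```text
time_s: 33.83
position: [0.5626, -0.063, 0.0846]
eef_rot: [0.148, 0.692, 0.15, -0.69]
force: [0.1, 8.7, 14.2]
finger_gap: 0.0089
```

Call:
arm_command:
  motion:
    - {"translation": [0,0.04,0],"twist": [0,0,0]}

```text
time_s: 33.95
position: [0.5633, -0.0645, 0.0846]
eef_rot: [0.148, 0.692, 0.15, -0.691]
force: [-0.8, 7.9, 14.1]
finger_gap: 0.0093
```

Call:
arm_command:
  motion:
    - {"translation": [0,0.04,0],"twist": [0,0,0]}

```text
time_s: 34.08
position: [0.5641, -0.0664, 0.0846]
eef_rot: [0.148, 0.692, 0.15, -0.691]
force: [-6.4, 6.7, 15.6]
finger_gap: 0.0088
```

Call:
arm_command:
  motion:
    - {"translation": [0,0.04,0],"twist": [0,0,0]}

```text
time_s: 34.2
position: [0.5649, -0.0682, 0.0846]
eef_rot: [0.148, 0.692, 0.15, -0.691]
force: [-7.0, 6.7, 16.6]
finger_gap: 0.0089
```

Call:
arm_command:
  motion:
    - {"translation": [0,0.04,0],"twist": [0,0,0]}

```text
time_s: 34.33
position: [0.5658, -0.0703, 0.0846]
eef_rot: [0.148, 0.692, 0.15, -0.69]
force: [-4.9, 5.4, 16.5]
finger_gap: 0.0087
```

Call:
arm_command:
  motion:
    - {"translation": [0,0.04,0],"twist": [0,0,0]}

```text
time_s: 34.45
position: [0.5668, -0.0724, 0.0846]
eef_rot: [0.148, 0.692, 0.149, -0.69]
force: [0.7, 7.0, 13.7]
finger_gap: 0.0089
```

Call:
arm_command:
  motion:
    - {"translation": [0,0.04,0],"twist": [0,0,0]}

```text
time_s: 34.58
position: [0.5678, -0.0748, 0.0846]
eef_rot: [0.148, 0.692, 0.149, -0.69]
force: [-3.8, 3.0, 14.1]
finger_gap: 0.0087
```

Call:
arm_command:
  motion:
    - {"translation": [0,0.04,0],"twist": [0,0,0]}

```text
time_s: 34.7
position: [0.5688, -0.0771, 0.0846]
eef_rot: [0.148, 0.692, 0.149, -0.69]
force: [-1.6, 3.1, 13.4]
finger_gap: 0.0088
```

Call:
arm_command:
  motion:
    - {"translation": [0,0.04,0],"twist": [0,0,0]}

```text
time_s: 34.83
position: [0.5698, -0.0793, 0.0846]
eef_rot: [0.148, 0.692, 0.148, -0.69]
force: [-2.3, 1.8, 10.8]
finger_gap: 0.0085
```

Call:
arm_command:
  motion:
    - {"translation": [0,-0.03,0],"twist": [0,0,0]}
    - {"translation": [0,-0.03,0],"twist": [0,0,0]}
    - {"translation": [0,-0.03,0],"twist": [0,0,0]}

```text
time_s: 35.2
position: [0.5688, -0.077, 0.0846]
eef_rot: [0.149, 0.693, 0.147, -0.69]
force: [3.4, -3.8, 9.1]
finger_gap: 0.0088
```

Call:
arm_command:
  motion:
    - {"translation": [0,-0.03,0],"twist": [0,0,0]}

```text
time_s: 35.33
position: [0.5684, -0.0761, 0.0846]
eef_rot: [0.149, 0.693, 0.147, -0.69]
force: [4.3, -3.2, 7.7]
finger_gap: 0.0089
```

Call:
arm_command:
  motion:
    - {"translation": [0,-0.03,0],"twist": [0,0,0]}

```text
time_s: 35.45
position: [0.5679, -0.0751, 0.0846]
eef_rot: [0.149, 0.693, 0.147, -0.69]
force: [7.6, -5.2, 6.9]
finger_gap: 0.0089
```

Call:
arm_command:
  motion:
    - {"translation": [0,-0.03,0],"twist": [0,0,0]}

```text
time_s: 35.58
position: [0.5675, -0.074, 0.0847]
eef_rot: [0.149, 0.693, 0.147, -0.69]
force: [5.6, -5.6, 6.4]
finger_gap: 0.0089
```

Call:
arm_command:
  motion:
    - {"translation": [0,-0.03,0],"twist": [0,0,0]}

```text
time_s: 35.7
position: [0.567, -0.0729, 0.0846]
eef_rot: [0.149, 0.693, 0.146, -0.69]
force: [4.4, -6.9, 7.0]
finger_gap: 0.0091
```

Call:
arm_command:
  motion:
    - {"translation": [0,-0.03,0],"twist": [0,0,0]}

```text
time_s: 35.83
position: [0.5665, -0.0717, 0.0847]
eef_rot: [0.149, 0.694, 0.146, -0.69]
force: [8.5, -5.5, 5.6]
finger_gap: 0.0088
```

Call:
arm_command:
  motion:
    - {"translation": [0,-0.03,0],"twist": [0,0,0]}

```text
time_s: 35.95
position: [0.5659, -0.0704, 0.0847]
eef_rot: [0.149, 0.694, 0.146, -0.69]
force: [3.6, -6.9, 6.4]
finger_gap: 0.0091
```

Call:
arm_command:
  motion:
    - {"translation": [0,-0.03,0],"twist": [0,0,0]}

```text
time_s: 36.08
position: [0.5653, -0.069, 0.0847]
eef_rot: [0.149, 0.694, 0.146, -0.689]
force: [6.7, -6.5, 7.6]
finger_gap: 0.0089
```

Call:
arm_command:
  motion:
    - {"translation": [0,-0.01,0],"twist": [0,0,0]}
    - {"translation": [0,0,0],"twist": [0,0,0]}
    - {"translation": [0,0,0],"twist": [0,0,0]}

```text
time_s: 36.45
position: [0.565, -0.0683, 0.0847]
eef_rot: [0.149, 0.694, 0.146, -0.69]
force: [4.6, -5.6, 5.7]
finger_gap: 0.0086
```

Call:
arm_command:
  motion:
    - {"translation": [0,0.02,0],"twist": [0,0,0]}
    - {"translation": [0,0.015,0],"twist": [0,0,0]}
    - {"translation": [0,0,0],"twist": [0,0,0]}
    - {"translation": [0,0,0],"twist": [0,0,0]}

```text
time_s: 36.95
position: [0.5651, -0.0684, 0.0847]
eef_rot: [0.148, 0.693, 0.147, -0.69]
force: [5.8, -0.0, 7.6]
finger_gap: 0.0092
```

Run:
```python
from station import manip
import numpy as np
s=manip.read_state(); e=np.array([-.408,.913]); print(s['position'],s['force'],s['force'][:2]@e,s['position'][:2]@e+.3751)
```

```text
[ 0.56509401 -0.06837164  0.08468098] [ 5.83396734 -0.04871402  7.56022213] -2.424734572112774 0.08211833778900762
```

Call:
arm_command:
  motion:
    - {"translation": [0,0.01,0],"twist": [0,0,0]}
    - {"translation": [0,0,0],"twist": [0,0,0]}

```text
time_s: 37.2
position: [0.5651, -0.0685, 0.0847]
eef_rot: [0.148, 0.693, 0.148, -0.69]
force: [1.5, -0.4, 10.4]
finger_gap: 0.009
```

Call:
arm_command:
  motion:
    - {"translation": [0,0,0],"twist": [0,0,0]}
    - {"translation": [0,0,0],"twist": [0,0,0]}
    - {"translation": [0,0,0],"twist": [0,0,0]}
    - {"translation": [0,0,0],"twist": [0,0,0]}
    - {"translation": [0,0,0],"twist": [0,0,0]}
    - {"translation": [0,0,0],"twist": [0,0,0]}
    - {"translation": [0,0,0],"twist": [0,0,0]}
    - {"translation": [0,0,0],"twist": [0,0,0]}
  jaw: -1

```text
time_s: 38.2
position: [0.5629, -0.0683, 0.0831]
eef_rot: [0.148, 0.691, 0.148, -0.691]
force: [-0.1, -0.2, 0.2]
finger_gap: 0.0852
```

Call:
arm_command:
  motion:
    - {"translation": [-0.3,0,0],"twist": [0,0,0]}
    - {"translation": [-0.6,0,0],"twist": [0,0,0]}
    - {"translation": [-0.8,0,0],"twist": [0,0,0]}
    - {"translation": [-0.8,0,0],"twist": [0,0,0]}
    - {"translation": [-0.5,0,0],"twist": [0,0,0]}
    - {"translation": [0,0,0],"twist": [0,0,0]}
    - {"translation": [0,0,0],"twist": [0,0,0]}

```text
time_s: 39.08
position: [0.5625, -0.0684, 0.233]
eef_rot: [-0.148, -0.691, -0.148, 0.692]
force: [-0.4, -0.7, -0.7]
finger_gap: 0.0854
```

Run:
```python
from station import manip
import cv2,numpy as np
s=manip.read_state(); print(s['position'],s['force'])
for n in("scene","wrist"):
    p,d=manip.read_camera(n); cv2.imwrite(f"pics/end_{n}.png",p[:,:,::-1])
    if n=="scene": np.savez("scene.npz",p=p,d=d,**manip.calibration(n))
from h import *
W,p,d=cloud("scene"); o=np.array([.5499,-.0435]); e=np.array([-.408,.913]); ax=np.array([.913,.408])
P=W[(d>0)&(W[...,2]>.088)&(W[...,2]<.105)]; q=(P[:,:2]-o)@np.c_[ax,e]
q=q[(abs(q[:,0])<.035)&(abs(q[:,1])<.12)]; print(len(q),np.median(q,0),np.percentile(q[:,1],[5,95]))
```

```text
[ 0.56251614 -0.06838015  0.23297418] [-0.35734473 -0.69170725 -0.73553324]
64 [ 0.00694061 -0.030764  ] [-0.03530127 -0.02614391]
```

View pics/end_wrist.png

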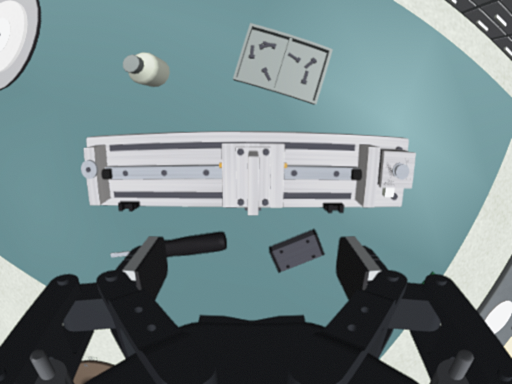

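The wrist view shows the carriage standing free, with its plate at (253,180) between the open jaws and nothing touching. The scene cloud puts the plate within about 1 mm of where it was released, once that camera's bias at the first grasp is taken off. I'm handing in.

```bash
python3 -c "
from station import manip
print(manip.finish_job())"
```

```text
the job is handed in; nothing more can be done
None
```

The carriage is standing let go on the middle of the tight spot, at about 82 mm of travel from the motor-end stop. I ran it gently home, stroked it to the far stop, and brought it back. The job was handed in at about 39 s of the 69 s allowed.

- **Stops:** I pressed about 6 N on the home stop and about 4–5 N on the far one, well under the 20 N ramming limit. The distance between the two contacts came out at 220.5 mm, against 220 mm nominal.
- **Tight spot:** it runs from about 71 to 93 mm, with total drag rising to about 8–9 N against roughly 2 N elsewhere. I entered it twice from each side, and the edges put the middle at 82 mm within about 1 mm.
- **Final position:** before letting go I backed off the force along the rail to almost zero, with the carriage at 82 mm. Afterwards the scene camera's raw reading was about 2 mm off. With the bias it showed at the first grasp removed, the carriage is within about 1 mm of the target. The gripper is open and well clear, and the last wrist picture showed nothing disturbed.
- **Not found:** I felt no separate slight roughness of 3 N anywhere, sampling every 4–8 mm outside the tight spot. The drag in the tight spot was close to mirror-symmetric in the two directions, so roughness there would hardly shift the middle.

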